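Clamp the bar in the quick-clamp fixture

ROBOT

A 6-joint arm with a two-finger parallel gripper is mounted at the origin on the work surface; the furniture and walls round the work are solid. World frame = base frame: x ahead of the robot, y to its left, z up, the work surface at z = 0. Lengths are in mm, angles in rad, forces in N, time in s.
With the tool pointing down it reaches from about 275 to 825 mm from the base axis. Payload 5.2 kg.
Tool frame: the origin (TCP) lies at the very end of the fingers, on their centre line; the grasp point (between the pads) lies 19 mm behind it; z points along the fingers, y is the line along which they close (so a half turn about z gives the same grasp; the last joint's range is limited). The gripper opens to 93 mm and grips with 3 to 60 N. Pads are 15 mm wide; open, the fingers measure 128 mm over their backs; the gripper's body (75 mm by 188 mm) begins 65 mm behind the grasp point.
Start: joints at [0.998, 0.259, 1.535, -0, 1.348, -0.203], TCP at [198.765, 512.833, 218.653] pointing down, gripper open.
Joint ranges: [-3.14, 3.14], [-0.91, 2.08], [0.19, 2.58], [-1.22, 4.36], [0.22, 2.71], [-3.12, 3.12]. Speed limits (rad/s): [2.57, 2.57, 3.14, 3.14, 3.14, 3.14].

INTERFACE

Orientations are given as [roll, pitch, yaw] about the fixed x, y, z axes, in that order (R = Rz(yaw) Ry(pitch) Rx(roll)).
In Python, from bench import robot gives the robot as it stands. The module is installed in compiled form; this text tells all that it offers. Calls block until the motion is done:
- robot.move_ptp(position, orientation): joint-space move of the TCP to a pose.
- robot.move_linear(position, ori=None, speed=150, f_stop=None): straight line of the TCP; ori=None keeps the orientation; speed is the mean speed in mm/s. With f_stop (N) it stops when the force on the tool has changed by that much, and returns True; else False.
- robot.move_j(angles): joint-space move.
- robot.move_gripper(opening): opening from 0.0 (shut) to 1.0 (fully open); the grip force is fixed at half the most; returns when the fingers have stopped.
- robot.sleep(seconds).
- robot.inverse_kinematics(position, orientation): joint angles nearest the present ones, or None.
- robot.get_image(name): name is "scene" or "top" or "wrist"; returns a dict with "img" (384x512x3 uint8, blue, green, red), "fovy" (degrees; the focal length in pixels is half the picture's height over the tangent of half this angle, whatever the lens; pixels are square), "cx", "cy" (the principal point, pixels), "eye" and "orientation" of the camera in the world. Camera axes: x right, y down, z forward; pixel columns grow to the right and rows downward; lengths in mm; the calibration is good to about 2 mm. A picture is of the moment at which its call begins. There is no depth.
A pose or a line that the arm cannot do raises robot.MotionError and nothing moves.
- robot.hand_in(): hands the job in; it is judged then, once.
Readings, each from a call of its own:
- robot.current_t(): time.
- robot.current_qpos(): joint angles.
- robot.current_joint_vel(): joint speeds.
- robot.current_joint_efforts(): joint torques, N m.
- robot.current_tcp_pos(): TCP position.
- robot.current_eef_rot(): TCP orientation.
- robot.current_contact_force(): force on the tool from outside, world axes, zero at the start.
- robot.current_ft_torque(): the same for the moment, N m.
- robot.current_gripper_width(): opening from 0.0 (shut) to 1.0 (fully open).
- robot.current_finger_force(): force on a finger pad.
Only numpy, scipy, OpenCV 4.12 (cv2) and the standard library are available. Lean on these libraries where they do the work, as an engineer would, in place of code of your own. Each camera call takes 0.05 s, during which the arm holds its last target. There are 200 camera calls.

TASK

Clamp the aluminium bar that stands in the nest of the quick-clamp fixture: push the clamp strap with a finger so that it swings over the bar and rests against its stop, the cam lever still standing up; only then push the cam lever down over the nose of the strap, fully home, so that the cam presses on the bar, and take the hand clear. This is pushing only, nothing is lifted or carried: the bar stays seated in its nest, and the other things on the table stay where they are.

Things in the scene. Friction and masses are not known exactly. Their poses are not given: they have to be found in the camera images.
- fixture: Quick-clamp fixture, bolted down: dark steel plate 130 x 110 x 14 mm. Origin: centre of its underside, on the table; x across the nest, y along it, z up. The strap's pivot post (28 mm thick, bolt head up to z = 85 mm) stands at x = -50 mm, y = 0; the nest (two rails 34 mm high) at x = +5 mm, y = 0. A stop pin of 8 mm at x = -26, y = +19 mm reaches z = 74 mm.
- strap_pivot (a point): On the strap's vertical pivot axis, at the strap's mid thickness (69 mm above the table).
- nest (a point): Centre of the nest's floor, 14 mm above the table, straight below the place where the cam presses when the strap is over the bar.
- strap (a joint): Swing of the strap about its vertical pivot, rad; grows counter-clockwise seen from above. It points (1.309 - value) from the fixture's x towards its -y: at 0 it is parked 75 degrees to the right, at 1.309 it lies along the fixture's x, over the bar, on its hard stop. Starts between 0 and 0.4. About 1 N at the nose moves it; it stays where it is left.
- strap_nose (a point): On the centre line of the bright steel strap near its free end, 118 mm from the pivot axis, mid thickness (69 mm above the table). Strap: 30 mm wide, underside at 64 mm, top at 74 mm, ends 135 mm from the pivot. From 82 mm outward it is plain and stands clear of all but the low plate and table: a finger fits down beside it there, also when it is over the bar.
- cam_lever (a joint): Turn of the cam lever about its level axis across the strap, rad. At 0 it stands up, leaning 0.15 rad from vertical towards the pivot; it turns towards the strap's nose as the value grows; at 1.65 it is fully down on its hard stop, nearly level over the nose. Starts between 0 and 0.2. 4 N at its end moves it, up to 10 N near the bottom where the cam bites; it stays where it is left.
- lever_axis (a point): Middle of the cam lever's axis, on the strap's centre line 55 mm from the pivot axis, 80 mm above the table. The two cheeks beside it rise to 88 mm.
- lever_end (a point): In the black grip of the cam lever, 65 mm from the lever's axis. The grip runs from 35 to 77 mm from the axis, 18 mm wide across the strap, 10 mm thick (this point is mid thickness, 4 mm to the pivot side of the line through the axis).
- cam_lobe: Round steel cam of 32 mm diameter, 14 mm wide, on the lever's axis 4 mm off centre, in the strap's slot. Origin: its centre. It presses on the bar's top when the strap is over the bar and the lever is down.
- work_bar: Sawn aluminium bar 142 x 20 x 46 mm, loose, standing in the nest along the fixture's y, with 1 mm play to each rail; top 60 mm above the table. Origin: centre of its underside; x along its length.
- next_bar: Bystander: second sawn aluminium bar of the same size, standing on the table to the left of the fixture. Origin: centre of its underside.
- grey_box: Bystander: small square grey-white plastic box 35 x 35 x 42 mm on the table beside the fixture's left (+y) side. Origin: centre of its underside.
- t_nut: Bystander: steel T-nut 26 x 22 x 22 mm standing on the fixture's plate, left of the pivot post. Origin: centre of its underside.
- oil_bottle: Bystander: plastic oil bottle 44 x 76 x 156 mm, upright, to the left on the table. Origin: centre of its underside.
- step_block: Bystander: black serrated step block 21 x 52 x 44 mm, on the table near the robot, to the left of the fixture. Origin: centre of its underside.
- hex_key: Bystander: black hex key 117 x 82 x 8 mm lying on the table to the left. Origin: centre of its underside.
Mind the look-alikes: they are no part of the job. Leave any blue look-alike of the work_bar alone.

How it is judged (in metres and radians):
On the way, in this order (a step that is already met when the one before it is completed fails the run):
1. the strap is over the bar, within 0.08 rad of its stop, the lever still standing up (below 0.6 rad) (value of joint strap above 1.23 rad and value of joint cam_lever below 0.6 rad), for 0.2 s.
2. the cam lever is down, within 0.1 rad of its stop, with the strap over the bar (value of joint strap above 1.23 rad and value of joint cam_lever above 1.55 rad), for 0.2 s.
At the end, for the whole second after the job is handed in: The strap lies over the bar within 0.08 rad of its stop, the cam lever is down within 0.1 rad of its stop, the cam presses on the bar with more than 3 N, the bar stands in its nest (within 8 mm of its centre, tilted less than 0.06 rad), and all is at rest (all of step 2 and contact force between cam_lobe and work_bar above 3 N and horizontal distance between work_bar and nest below 0.008 m and angle between work_bar's own z axis and vertical below 0.06 rad and linear speed of work_bar below 0.03 m/s and velocity of joint strap between -0.05 and 0.05 rad/s and velocity of joint cam_lever between -0.05 and 0.05 rad/s); the robot touches nothing.
It fails at once if the cam lever is pushed down (beyond 0.9 rad) before the strap is over the bar (value of joint strap below 1.15 rad and value of joint cam_lever above 0.9 rad).
It fails at once if the bar is lifted more than 6 mm or leaves its place in the nest by more than 12 mm (z of work_bar in the frame of nest above 0.006 m or horizontal distance between work_bar and nest above 0.012 m).
It fails at once if a bystander is moved by more than 15 mm or tipped (distance of any of next_bar, grey_box, t_nut, oil_bottle, step_block, hex_key from where it was at the start of the episode above 0.015 m or angle between any of next_bar, grey_box, t_nut, oil_bottle, step_block, hex_key's own z axis and vertical above 0.3 rad).
It also fails if it takes over 51 s, if anything falls off the work surface, if the arm or the gripper's body presses on something with over 40 N, if the wrist force passes 120 N, or if a joint passes its speed limit or range.

## Working session

There is one attempt and no reset: what is moved stays moved. The work goes in short steps, each a Python script; the robot and the scene stay as the last script left them, time stands still between calls to the robot, and variables do not carry over. Pictures are saved under pics/ and viewed, at most 10 in all, crops included, and the job is handed in when it is done.

```bash
mkdir -p pics
cat > h.py <<'E'
import numpy as np, cv2
from scipy.spatial.transform import Rotation as R
from bench import robot
def shot(n,f):
    d=robot.get_image(n); cv2.imwrite(f'pics/{f}.png',d['img']); 
    np.save(f'pics/{f}.npy',{k:v for k,v in d.items()},allow_pickle=True); return d
def load(f): return np.load(f'pics/{f}.npy',allow_pickle=True).item()
def foc(d): return d['img'].shape[0]/2/np.tan(np.radians(d['fovy'])/2)
def rot(d):
    o=np.array(d['orientation'],float); return o if o.shape==(3,3) else R.from_euler('xyz',o).as_matrix()
def ray(d,u,v): return rot(d)@np.array([(u-d['cx'])/foc(d),(v-d['cy'])/foc(d),1.])
def plane(d,u,v,z):
    r=ray(d,u,v); e=np.array(d['eye']); return e+r*(z-e[2])/r[2]
def proj(d,p):
    c=rot(d).T@(np.array(p,float)-d['eye']); return c[:2]/c[2]*foc(d)+[d['cx'],d['cy']]
def tri(*obs):
    A=np.zeros((3,3));b=np.zeros(3)
    for d,u,v in obs:
        r=ray(d,u,v);r/=np.linalg.norm(r);P=np.eye(3)-np.outer(r,r);A+=P;b+=P@d['eye']
    return np.linalg.solve(A,b)
E
python3 - <<'E'
from h import *
a=shot('top','t0');b=shot('scene','s0');c=shot('wrist','w0')
for d in(a,b,c): print(d['fovy'],d['cx'],d['cy'],d['eye'],d['orientation'])
print(robot.current_eef_rot(),robot.current_t())
cv2.imwrite('pics/ts.png',np.vstack([cv2.resize(a['img'],(800,600))]))
cv2.imwrite('pics/ss.png',cv2.resize(b['img'],(800,600)))
E
```

```text
44.0561985547561 259.75293915366325 184.5514883057018 [ 155.64521991   42.17984852 1377.7923046 ] [-2.9814964  -0.00530546 -1.57798977]
43.87675669668077 256.2104720613506 191.83369622744243 [-568.23911126  740.48231031 1028.59930619] [-2.22435728  0.02389411 -2.23301358]
67.38136129279711 253.40485955302384 197.05651432432828 [128.00084043 539.62721918 383.87142599] [2.86778652 0.00322277 1.20095509]
[-3.14020100e+00 -2.67047935e-04  2.77180667e+00] 0.15
```

View pics/ts.png

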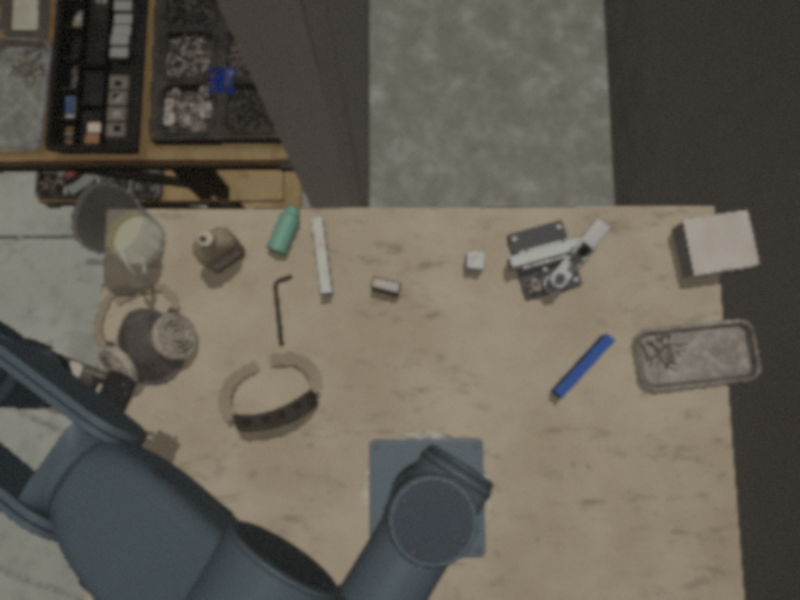

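View pics/ss.png

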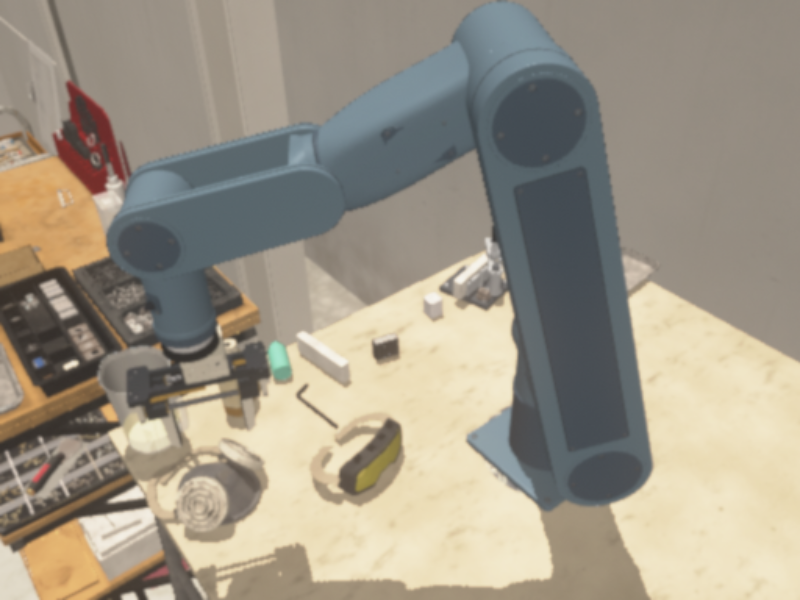

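Top view (800x600 scale): fixture plate at about (545,260), bar along (510,262)-(590,240), pivot post at (562,278), strap nose with the dark grip at (600,235). Look-alikes are the blue bar (583,367), next_bar (322,257), and the grey box (474,262). The work bar is the light one in the dark plate's nest. Next, close views from the wrist camera.

Run:
```python
from h import *
a=load('t0')
s=512/800
for n,(u,v),z in [('fix',(545,260),14),('pivot',(562,278),80),('nose',(603,232),74),('barL',(512,262),60)]: print(n,plane(a,u*s,v*s,z))
c=plane(a,545*s,260*s,60)
w=load('w0'); T=R.from_euler('xyz',robot.current_eef_rot()).as_matrix()
print('cam in tool',T.T@(np.array(w['eye'])-robot.current_tcp_pos()), (T.T@rot(w)).round(2))
yaw=np.arctan2(c[1],c[0]); print(c,yaw)
# candidate poses, camera on the base side
for dz,off in [(300,0),(300,-90)]:
    for y in [2.77,yaw+np.pi,yaw]:
        p=[c[0]-60-0,c[1]+off,dz]; q=robot.inverse_kinematics(p,[np.pi,0,y]); print(p,y,None if q is None else np.round(q,2))
```

```text
fix [ 428.07100836 -228.13186124   14.        ]
pivot [ 382.07003686 -244.11178329   80.        ]
nose [ 466.97142939 -323.00263991   74.        ]
barL [ 415.55583033 -159.01763933   60.        ]
cam in tool [  75.62326183   -0.40452625 -165.82904409] [[-0.   -0.96 -0.27]
 [ 1.    0.   -0.  ]
 [ 0.   -0.27  0.96]]
[ 418.88222923 -219.01438887   60.        ] -0.4817634654909066
[np.float64(358.88222922941816), np.float64(-219.01438887361167), 300] 2.77 [-0.81 -0.03  1.67  0.    1.5  -2.01]
[np.float64(358.88222922941816), np.float64(-219.01438887361167), 300] 2.6598291880988865 [-0.81 -0.03  1.67  0.    1.5  -1.9 ]
[np.float64(358.88222922941816), np.float64(-219.01438887361167), 300] -0.4817634654909066 [-0.81 -0.03  1.67 -0.    1.5   1.24]
[np.float64(358.88222922941816), np.float64(-309.01438887361167), 300] 2.77 [-0.95  0.07  1.56  0.    1.51 -2.15]
[np.float64(358.88222922941816), np.float64(-309.01438887361167), 300] 2.6598291880988865 [-0.95  0.07  1.56  0.    1.51 -2.04]
[np.float64(358.88222922941816), np.float64(-309.01438887361167), 300] -0.4817634654909066 [-0.95  0.07  1.56 -0.    1.51  1.11]
```

Run:
```python
from h import *
o=[np.pi,0,2.9]
robot.move_ptp([350,-180,290],o); robot.sleep(.2); a=shot('wrist','w1')
robot.move_ptp([350,-290,250],o); robot.sleep(.2); b=shot('wrist','w2')
t=robot.current_t(); print(t)
for d,f in((a,'w1'),(b,'w2')):
    u,v=proj(d,[425,-240,60]); print(u,v)
    x0=int(np.clip(u-133,0,245));y0=int(np.clip(v-100,0,184));print(f,'crop',x0,y0)
    cv2.imwrite(f'pics/{f}c.png',cv2.resize(d['img'][y0:y0+200,x0:x0+266],None,fx=3,fy=3,interpolation=cv2.INTER_CUBIC))
```

```text
3.7167
226.38972072614453 230.60556389377908
w1 crop 93 130
303.87743262908054 223.3698239188117
w2 crop 170 123
```

View pics/w1c.png

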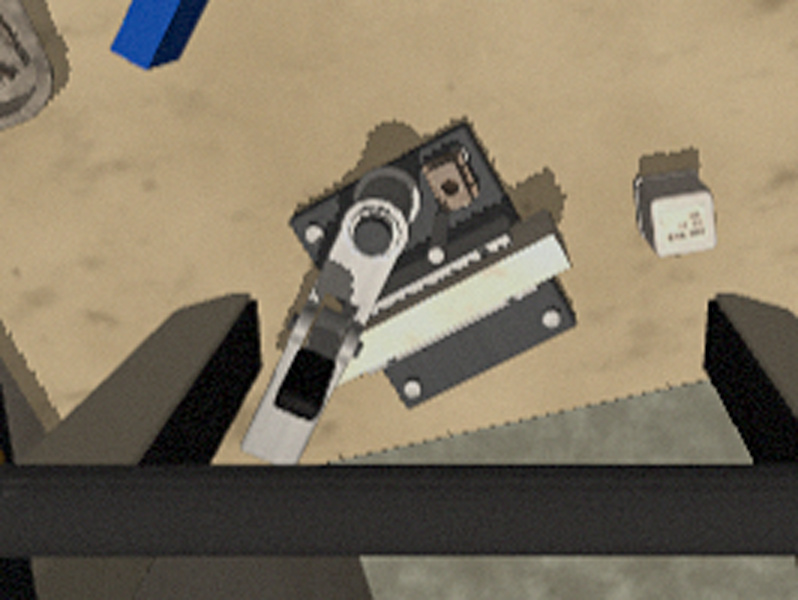

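View pics/w2c.png

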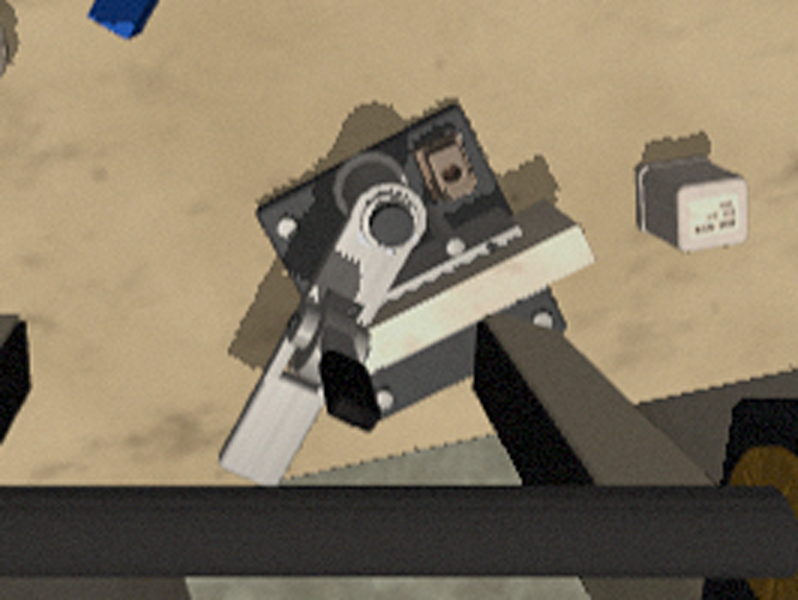

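w1 crop: bolt head (373,235), strap end corners (243,452)/(298,465), stop pin (436,256), plate corners (290,220), (465,122), (577,322), (410,407), lever grip standing up at (308,382), light bar with its end at (570,265), T-nut (452,185), grey box (685,220). w2 crop: bolt (392,223), pin (456,246), strap end (220,463)/(275,485), grip end (350,388). The work bar is confirmed as the one in the nest.

Run:
```python
from h import *
a,b=load('w1'),load('w2')
A=lambda u,v:(a,93+u/3,130+v/3); B=lambda u,v:(b,170+u/3,123+v/3)
for n,p,q in [('bolt',(373,235),(392,223)),('pin',(436,256),(456,246)),('endL',(243,452),(220,463)),('endR',(298,465),(275,485)),('plate1',(290,220),(257,208)),('plate2',(465,122),(455,100)),('screw1',(315,233),(287,228)),('screw4',(551,319),(543,320)),('grip',(308,382),(350,388)),('barend',(570,265),(595,262))]:
    print(n,tri(A(*p),B(*q)).round(1))
P=lambda u,v,z:plane(*A(u,v),z)[:2]
pl=[P(*c,14) for c in [(290,220),(465,122),(577,322),(410,407)]]
c=np.mean(pl,0);x=(pl[2]+pl[3]-pl[0]-pl[1]);y=(pl[1]+pl[2]-pl[0]-pl[3])
print('plate',np.round(pl,1),c,np.linalg.norm(x)/2,np.linalg.norm(y)/2,np.degrees(np.arctan2(x[1],x[0])),np.degrees(np.arctan2(y[1],y[0]))-90)
```

```text
bolt [ 382.4 -239.2   81.3]
pin [ 400.9 -214.8   74.6]
endL [ 479.3 -335.9   70.4]
endR [ 499.5 -315.    62.2]
plate1 [ 382.5 -294.7   10.9]
plate2 [ 354.6 -190.7    4. ]
screw1 [ 392.9 -282.6   16. ]
screw4 [ 468.9 -170.6   19.2]
grip [ 421.6 -270.9  135.8]
barend [ 426.8 -154.8   59.4]
plate [[ 382.9 -293.9]
 [ 353.7 -190.1]
 [ 477.  -157.2]
 [ 505.6 -260.6]] [ 429.81750432 -225.47375551] 127.44070823614544 107.50406083125296 15.076384618802818 15.589849262289007
```

Measurements agree with the text: pivot (382,-239), fixture yaw 15.3°, strap heading about -38.8° (joint ≈0.36), pin height 74.6, bar top 59.4. Next I swing the strap.

```bash
cat >> h.py <<'E'
PIV=np.array([381.9,-238.8]); PF=np.radians(15.3); P0=np.radians(-38.8)
def pose(phi,r,off,z):
    u=np.array([np.cos(phi),np.sin(phi)]); n=np.array([u[1],-u[0]])
    return [*(PIV+r*u+off*n),z],[np.pi,0,phi]
E
python3 - <<'E'
from h import *
robot.move_gripper(0.0)
robot.move_ptp(*pose(P0,112,50,200))
print('down hit',robot.move_linear(pose(P0,112,50,54)[0],speed=120,f_stop=6))
hit=False
for k,phi in enumerate(np.linspace(P0,PF-.08,7)):
    p,o=pose(phi,112,33,54); hit=robot.move_linear(p,o,speed=60,f_stop=15)
    print(np.degrees(phi).round(1),hit,np.round(robot.current_contact_force(),1))
    if hit: break
if not hit:
    p,o=pose(PF+.07,112,33,54); print('stop',robot.move_linear(p,o,speed=25,f_stop=8))
robot.sleep(.1)
t=robot.current_tcp_pos();d=np.array(t[:2])-PIV
print(t,np.degrees(np.arctan2(d[1],d[0])+np.arcsin(33/np.linalg.norm(d))),robot.current_contact_force(),robot.current_t())
E
```

```text
down hit False
-38.8 False [-0.9 -0.3  0.1]
-30.5 False [-0.7  0.  -0.2]
-22.3 False [ 0.   0.2 -0.1]
-14.0 False [ 0.8  0.  -1.1]
-5.8 False [0.2 0.4 0.1]
2.5 False [-0.1 -0.1  0.5]
10.7 False [ 0.2 -0.7 -0.3]
stop True
[ 498.8192991  -239.69779996   53.95542815] 15.953845394671252 [ 0.56423601 -2.57738854  2.08115403] 13.2417
```

Run:
```python
from h import *
robot.move_linear(pose(PF,112,50,54)[0],speed=60)
robot.move_linear(pose(PF,112,50,200)[0],speed=150)
p=np.array([350,-250,270]); robot.move_ptp(list(p),[np.pi,0,2.9]); robot.sleep(.2)
d=shot('wrist','w3'); print(robot.current_t())
cv2.imwrite('pics/w3c.png',cv2.resize(d['img'][100:300,120:386],None,fx=3,fy=3,interpolation=cv2.INTER_CUBIC))
print(proj(d,[*PIV,74]),proj(d,pose(PF,135,0,74)[0]),proj(d,pose(PF,46,0,150)[0]))
```

```text
17.475
[268.21835314 198.72156993] [313.4523223  278.68982673] [291.59466213 253.36391529]
```

View pics/w3c.png

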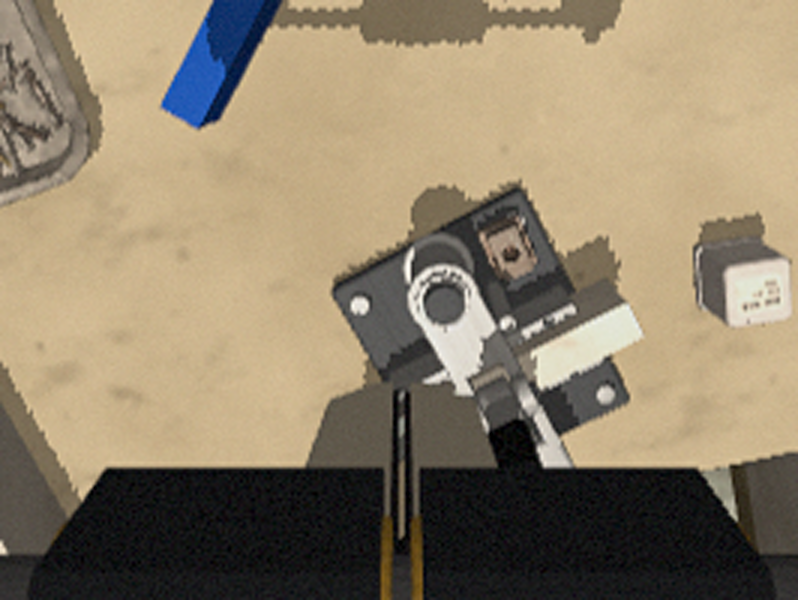

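The strap now lies on the stop pin (crop pixel 507,323), with the lever still up (grip at 515,445) and the bar, T-nut and box unmoved. Next I push the lever down.

Run:
```python
from h import *
def lp(th,s=62,over=0):
    r=55+s*np.sin(th)-(9-over)*np.cos(th)-7.5; z=80+s*np.cos(th)+(9-over)*np.sin(th)
    return pose(PF,r,0,z)
p,o=lp(-.35); robot.move_ptp([p[0],p[1],220],o)
print('down',robot.move_linear(p,speed=100,f_stop=6))
for th in np.linspace(-.15,1.4,11):
    h=robot.move_linear(lp(th)[0],speed=60,f_stop=35)
    print(th.round(2),h,np.round(robot.current_contact_force(),1))
    if h: break
if not h:
    p=lp(1.5,over=9)[0]; print('stop',robot.move_linear(p,speed=20,f_stop=35))
robot.sleep(.3)
t=robot.current_tcp_pos();print(t,lp(1.5)[0],robot.current_contact_force(),robot.current_t())
```

```text
down False
-0.15 False [0.1 0.2 0.4]
0.0 False [-0.4 -0.7 -1.1]
0.16 False [-0.3 -0.6  0.6]
0.31 False [-0.4 -0.  -0.3]
0.47 False [-0.5  0.3 -1. ]
0.62 False [-0.6 -0.1  0.1]
0.78 False [ 0.1 -0.1  1.2]
0.93 False [-1.1  0.7  0.2]
1.09 False [-0.3  0.2  0.4]
1.24 False [-1.3  0.9  0.5]
1.4 False [-0.7  0.1 -0.4]
stop True
[ 487.2689676  -211.69946381   92.84580224] [np.float64(486.7551602736906), np.float64(-210.11487414169184), np.float64(93.36316138283408)] [-2.68722147 -1.49393913  8.77883852] 25.0833
```

Run:
```python
from h import *
t=robot.current_tcp_pos(); robot.move_linear([t[0],t[1],230],speed=120)
robot.move_ptp([350,-200,270],[np.pi,0,2.9]); robot.sleep(.2)
d=shot('wrist','w4'); print(robot.current_t(),robot.current_contact_force())
cv2.imwrite('pics/w4c.png',cv2.resize(d['img'][100:300,80:346],None,fx=3,fy=3,interpolation=cv2.INTER_CUBIC))
for p in [pose(PF,135,0,74)[0],pose(PF,55+77,0,92)[0],pose(PF,55+35,0,90)[0]]: print((proj(d,p)-[80,100])*3)
```

```text
29.0167 [ 0.45601544 -0.29168726 -0.40179277]
[597.03010367 558.21300619]
[597.28116185 575.59879224]
[553.03748867 501.10901465]
```

View pics/w4c.png

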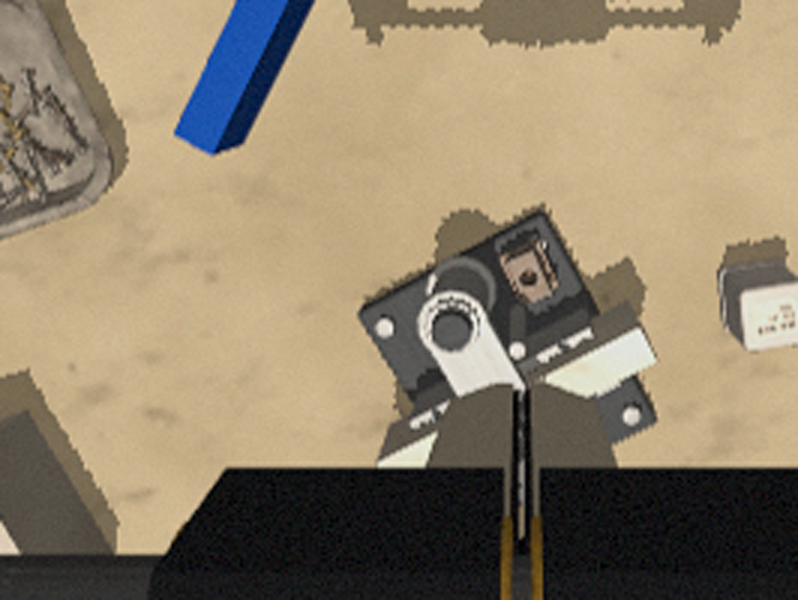

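The strap is still against the pin (517,350), and the bar, T-nut and box are in place, but the fingers hide the lever. I'll take one more view from the side.

Run:
```python
from h import *
robot.move_ptp([390,-100,250],[np.pi,0,2.9]); robot.sleep(.2)
d=shot('wrist','w5'); print(robot.current_t())
u,v=proj(d,pose(PF,90,0,80)[0]);x0=int(np.clip(u-133,0,246));y0=int(np.clip(v-100,0,184))
cv2.imwrite('pics/w5c.png',cv2.resize(d['img'][y0:y0+200,x0:x0+266],None,fx=3,fy=3,interpolation=cv2.INTER_CUBIC))
for th in (1.5,1.3): 
  s=77; print(th,(proj(d,pose(PF,55+s*np.sin(th)-9*np.cos(th),0,80+s*np.cos(th)+9*np.sin(th))[0])-[x0,y0])*3)
print('strap end',(proj(d,pose(PF,135,0,74)[0])-[x0,y0])*3)
```

```text
29.7833
1.5 [444.44644267 393.16290344]
1.3 [431.93110125 406.23735108]
strap end [457.46505742 373.09963418]
```

View pics/w5c.png

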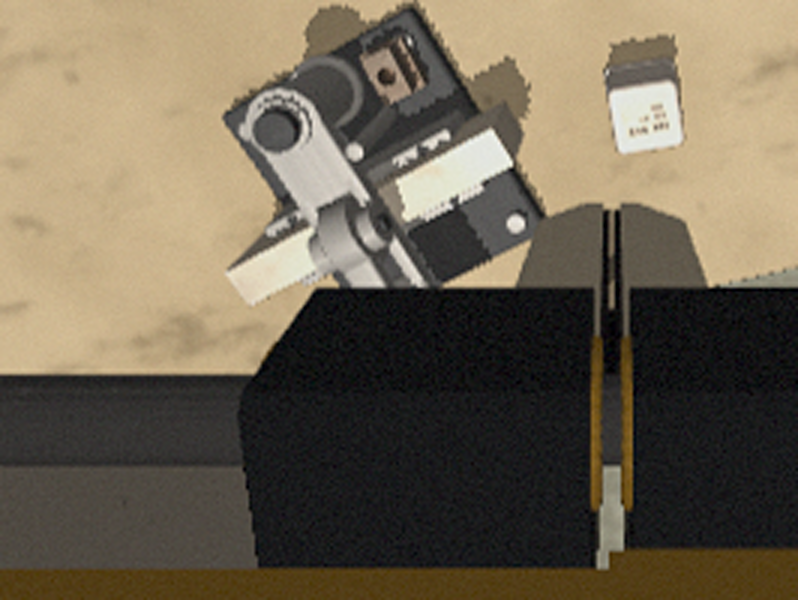

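Run:
```python
from h import *
robot.move_ptp([330,-350,260],[np.pi,0,-2.6]); robot.sleep(.2)
d=shot('wrist','w6'); print(robot.current_t())
u,v=proj(d,pose(PF,100,0,80)[0]);x0=int(np.clip(u-133,0,246));y0=int(np.clip(v-100,0,184))
cv2.imwrite('pics/w6c.png',cv2.resize(d['img'][y0:y0+200,x0:x0+266],None,fx=3,fy=3,interpolation=cv2.INTER_CUBIC))
for th in (1.5,1.3): 
  s=77; print(th,(proj(d,pose(PF,55+s*np.sin(th)-9*np.cos(th),0,80+s*np.cos(th)+9*np.sin(th))[0])-[x0,y0])*3)
print('strap end',(proj(d,pose(PF,135,0,74)[0])-[x0,y0])*3)
```

```text
Traceback (most recent call last):
bench.MotionError: the arm cannot take that pose within its joint ranges
```

Run:
```python
from h import *
robot.move_ptp([490,-110,250],[np.pi,0,2.9]); robot.sleep(.2)
d=shot('wrist','w6'); print(robot.current_t())
u,v=proj(d,pose(PF,100,0,80)[0]);x0=int(np.clip(u-133,0,246));y0=int(np.clip(v-100,0,184))
cv2.imwrite('pics/w6c.png',cv2.resize(d['img'][y0:y0+200,x0:x0+266],None,fx=3,fy=3,interpolation=cv2.INTER_CUBIC))
for th in (1.5,1.3): 
  s=77; print(th,(proj(d,pose(PF,55+s*np.sin(th)-9*np.cos(th),0,80+s*np.cos(th)+9*np.sin(th))[0])-[x0,y0])*3)
print('strap end',(proj(d,pose(PF,135,0,74)[0])-[x0,y0])*3)
```

```text
30.5167
1.5 [435.13470607 376.78661033]
1.3 [419.20796644 380.69611417]
strap end [452.0026279  367.61657022]
```

View pics/w6c.png

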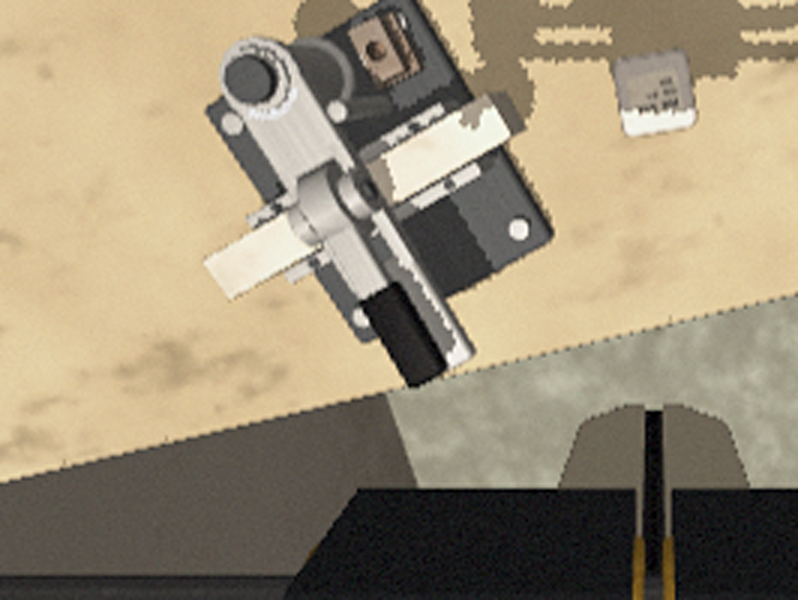

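The grip lies flat over the strap nose. Its end at (430,378) is 5 px from the fully-down prediction (435,377), and the strap's end corner shows a similar shift. The strap is on its pin, the bar is seated, and the hand is clear.

```bash
python3 -c "
from bench import robot
print(robot.hand_in())"
```

```text
the job is handed in; nothing more can be done
None
```

The job is handed in, with no verdict returned: by the last pictures and the press height the strap is on its stop, the cam lever fully down, the bar seated and the hand clear; the cam's force on the bar was not measured.

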